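# Close the gauge-block case

### The arm

A 7-joint arm with a two-finger parallel gripper is mounted at the origin on the work surface; the furniture and walls round the work are solid. World frame = base frame: x ahead of the robot, y to its left, z up, the work surface at z = 0. Lengths are in m, angles in rad, forces in N, time in s.
With the tool pointing down it reaches from about 0.35 to 0.9 m from the base axis. Payload 7.2 kg.
Tool frame: the origin (TCP) lies at the very end of the fingers, on their centre line; the grasp point (between the pads) lies 19 mm behind it (arm.tcp_to_grasp is the distance from the TCP to the grasp point, in m); z points along the fingers, y is the line along which they close (so a half turn about z gives the same grasp; the last joint's range is limited). The gripper opens to 88 mm and grips with 3 to 60 N. Pads are 20 mm wide; open, the fingers measure 115 mm over their backs; the gripper's body (75 mm by 178 mm) begins 61 mm behind the grasp point.
Start: joints at [-1.359, 0.411, -0.013, 1.596, 0.006, 1.134, -0.082], TCP at [0.173, 0.601, 0.223] pointing down, gripper open.
Joint ranges: [-2.95, 2.95], [-0.29, 1.99], [-1.47, 1.44], [0.14, 2.54], [-1.03, 4.17], [0.13, 1.85], [-2.86, 2.86]. Speed limits (rad/s): [2.39, 2.39, 3.01, 3.01, 3.14, 3.14, 3.14].

### API

Orientations are given as a unit quaternion [w, x, y, z].
In Python, from station import arm, eyes gives the robot as it stands.
- The arm moves only by the tool arm_command, never from a script. Its argument "rows" is a list of rows, each a list of 3 entries, a list of its own where there are three numbers: the shift along the world's x, y, z scaled (see below), then the turn, a rotation vector about the world's x, y, z scaled (see below), then the closure in counts, from 0 (fully open) to 255 (shut). In form: [[[x, y, z], [rx, ry, rz], claw], ...]. A call has 1 to 12 rows; each row shifts and turns the commanded pose from where the row before left it; what a row does not reach is not made up. The controller multiplies each number of a shift by 50 cm and each number of a turn by 0.5 rad. A row lasts 1/12 s, in which the tool goes at most 41.7 mm and 7.16 degrees, less where a joint would pass 70% of its speed; a pose out of reach is approached as far as the arm can. A call with a number of a shift or a turn outside -1 to 1 is refused whole. A call with a gripper value outside its range is refused whole. The fingers move at their own pace and stop on an object; "newtons" is the grip in N (left out, the last holds). Time passes only in rows, so rows that do not move let the fingers close. It gives the time, the measured TCP pose, the force, the opening and the grip force at its end, in the units of the state.
- arm.state(): the state, without advancing time (a new reading comes with each control period).
- eyes.read_camera(name): name is "scene" or "top" or "wrist"; returns the picture (384x512x3 uint8, blue, green, red); there is no depth.
- eyes.camera_model(name): a dict with "mtx" (3x3 intrinsics, pixels), "R" (3x3) and "t" (3): a world point X has camera coordinates R X + t. Camera axes: x right, y down, z forward; pixel columns grow to the right and rows downward; lengths in m; the calibration is good to about 2 mm. A picture is of the moment at which its call begins: read the wrist's pose just before it. camera_model takes no time and is no camera call; for the wrist camera it gives the pose at the moment of the call.
- arm.finish_job(): hands the job in; it is judged then, once.
The state is a dict: "time": time; "joint_pos": joint angles; "qd": joint speeds; "effort": joint torques, N m; "ee_pos": TCP position; "orientation": TCP orientation; "wrist_force": force on the tool from outside, world axes, zero at the start; "torque": the same for the moment, N m; "opening": finger opening in m; "grip_force": force on a finger pad.
Only numpy, scipy, OpenCV 4.12 (cv2) and the standard library are available. Lean on these libraries where they do the work, as an engineer would, in place of code of your own. Each camera call takes 0.05 s, during which the arm holds its last target. There are 200 camera calls.

### The job

Put the gauge-block case away for the day: push its small metal retaining flap, which stands upright, fully down over the blocks, and only then push the open wooden cover shut over it until it lies flat on the rim. Just push with the fingertips and pick nothing up: the case stays where it stands, and the two brass weights and the grey board sample near it are left alone. Finish with the hand clear.

Things in the scene. Friction and masses are not known exactly. Their poses are not given: they have to be found in the camera images.
- case: open wooden case, 2.5 kg, loose on the worktop, 120 (its x) x 110 (its y) x 80 mm high, walls 8 mm. Contents fixed. Origin: centre of underside, z up. Front (flap, small brass plate) is -x, back (cover) +x. Yaw 1.05 to 2.85 (1.57: front faces robot's right). Fixed: post to its left, 0.14 m high; measuring stand to its right at x 0.43 to 0.51, y below 0.085, to z 0.43; board stack beyond x 0.64, to z 0.38
- flap (a joint): angle of the aluminium flap, 60 mm from hinge to free edge, 80 mm wide, 4 mm thick: 0 = flat over the blocks, pointing to the case's +x, upper face 8 mm below the rim; about 1.57 = upright. Starts between 1.4 and 1.65. Friction hinge: it stays where it is left, takes about 1 N at its edge, stops at 0
- flap_hinge (a point): middle of the flap's hinge line, which runs along the case's y inside the front wall: at (-49, 0, 72) mm in the case's frame; axes as the case's. The flap's outer (front, when down upper) face passes through this line
- flap_edge (a point): middle of the flap's free edge, on its outer face (front face when upright, upper face when down), 60 mm from flap_hinge; moves with the flap
- cover (a joint): angle of the wooden cover, 124 mm from hinge to free edge, 114 mm wide, 8 mm thick: 0 = shut, flat on the rim; about 1.57 = upright; larger = leaning back, away from the case. Starts between 1.6 and 1.85. Friction hinge: it stays where it is left, takes 1 to 2 N at its edge, stops at 0 and 1.95
- cover_hinge (a point): middle of the cover's hinge line, which runs along the case's y on the back rim: at (60, 0, 80) mm in the case's frame; axes as the case's. The cover's inner face passes through this line, its outer face lies 8 mm from it
- cover_edge (a point): middle of the cover's free edge on its outer face (back face when open, upper face when shut), 123 mm from the hinge line along the cover; moves with the cover
- weight: brass check weight with a knob, 32 mm across, 30 mm high, standing loose on the worktop; origin: centre of its underside. Leave it alone
- weight_small: small brass check weight with a knob, 25 mm across, 22 mm high, standing loose on the worktop; origin: centre of its underside. Leave it alone
- sample: grey cut sample of board, 54 x 102 x 13 mm, lying loose on the worktop; origin: centre of its underside. Leave it alone

How it is judged:
On the way, in this order (a step that is already met when the one before it is completed fails the run):
1. the flap is folded fully down while the cover still stands open (value of joint flap below 0.12 rad and value of joint cover above 1 rad), for 0.2 s.
2. the cover is shut over the flap (value of joint cover below 0.06 rad and value of joint flap below 0.12 rad), for 0.2 s.
At the end, for the whole second after the job is handed in: the cover lies on the rim (within 0.06 rad of shut) with the flap folded down beneath it (within 0.12 rad of flat); the case stands level and at rest within 20 mm of where it stood; the weights and the board sample are within 20 mm of where they stood (all of step 2 and distance of each of case, weight, weight_small, sample from where it was at the start of the episode below 0.02 m and angle between case's own z axis and vertical below 0.05 rad and linear speed of case below 0.01 m/s); the robot touches nothing.
It fails at once if the cover was swung over the case while the flap was still up (value of joint cover below 0.8 rad and value of joint flap above 0.25 rad).
It fails at once if the case was lifted, tipped or shoved away (more than 15 mm up, 0.15 rad or 20 mm) (height (world z) of case above 0.015 m or angle between case's own z axis and vertical above 0.15 rad or distance of case from where it was at the start of the episode above 0.02 m).
It fails at once if a weight or the board sample was moved or picked up (more than 20 mm) (distance of any of weight, weight_small, sample from where it was at the start of the episode above 0.02 m).
It also fails if it takes over 48 s, if anything falls off the work surface, if the arm or the gripper's body presses on something with over 40 N, if the wrist force passes 120 N, or if a joint passes its speed limit or range.

## Working session

There is one attempt and no reset: what is moved stays moved. The work goes in short steps, Python scripts to look and compute and a tool call to move; the robot and the scene stay as the last step left them, time stands still between calls to the robot, and variables do not carry over. Pictures are saved under pics/ and viewed, at most 10 in all, crops included, and the job is handed in when it is done.

Besides the shell and the picture viewer there is one more tool, called after "Call:" in YAML: its name, and indented under it one key for each argument. arm_command: Moves the arm, as the interface text tells. Shifts and turns lie within -1 to 1; 1 stands for 50 cm of shift or 0.5 rad of turn. Its arguments: {"type":"object","properties":{"rows":{"type":"array"},"newtons":{"type":"number"}},"required":["rows"]}

```bash
ls; mkdir -p pics; python3 - <<'E'
from station import arm, eyes
import cv2, numpy as np
a=eyes.read_camera("scene"); b=eyes.read_camera("top")
cv2.imwrite("pics/scene.png",a); cv2.imwrite("pics/top.png",b)
for n in("scene","top"):
    m=eyes.camera_model(n); R=np.array(m["R"]);print(n,np.round(m["mtx"],1).tolist(),np.round(-R.T@np.array(m["t"]),3),np.round(R[2],3))
s=arm.state();print(s)
E
```

```text
pics
scene [[400.2, 0.0, 253.5], [0.0, 400.2, 187.9], [0.0, 0.0, 1.0]] [0.459 0.508 0.838] [ 0.017 -0.488 -0.873]
top [[402.8, 0.0, 254.2], [0.0, 402.8, 189.9], [0.0, 0.0, 1.0]] [0.261 0.103 1.097] [ 0.212  0.012 -0.977]
{'time': 0.1, 'joint_pos': array([-1.35916913,  0.41185399, -0.01274051,  1.5969252 ,  0.00559168,
        1.13431609, -0.08222878]), 'qd': array([ 0.00062438, -0.00095035, -0.00129954, -0.00137698,  0.00011735,
       -0.00151829, -0.00017195]), 'effort': array([ 3.29664530e-03, -5.89099967e+01,  6.44104332e-01, -2.91702998e+01,
       -5.37910382e-02,  1.45548649e-02,  5.41658835e-05]), 'ee_pos': array([0.17251223, 0.60025327, 0.22188618]), 'orientation': array([-6.02809464e-05,  1.39448683e-01,  9.90229027e-01, -7.31119663e-04]), 'wrist_force': array([-1.07986927, -1.01031474,  0.03108657]), 'torque': array([ 0.02384693, -0.00652485,  0.04089354]), 'grip_force': 0.0, 'opening': 0.08810347354838582}
```

View pics/scene.png

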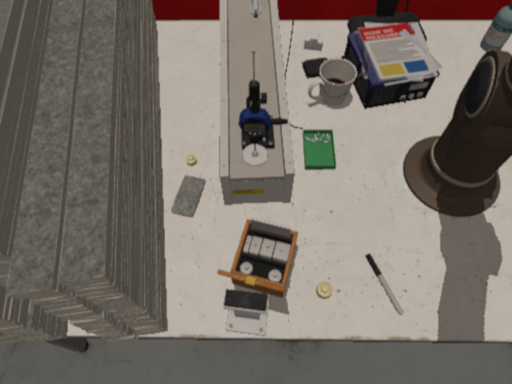

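View pics/top.png

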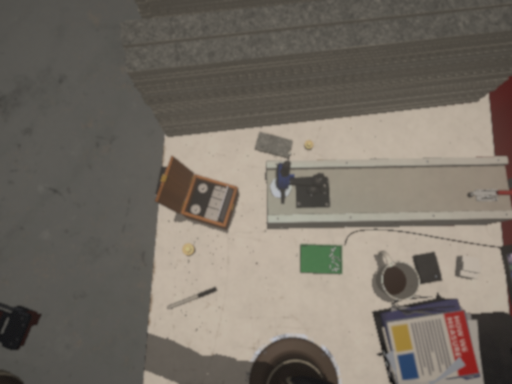

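The scene view shows the case at about (265,258), with the open cover on its lower side. The post is at (246,310), the weights are at (324,289) and (191,160), and the sample is at (188,196). The top view shows the cover at (177,185), and the case body extends to (237,195). I'll enlarge both.

```bash
python3 - <<'E'
import cv2, numpy as np
a=cv2.imread("pics/scene.png")[210:340,205:345]; b=cv2.imread("pics/top.png")[145:240,145:255]
a=cv2.resize(a,None,fx=5.7,fy=4.6*0+4.6,interpolation=cv2.INTER_CUBIC) if 0 else cv2.resize(a,None,fx=4.5,fy=4.5,interpolation=cv2.INTER_CUBIC)
b=cv2.resize(b,None,fx=6,fy=6,interpolation=cv2.INTER_CUBIC)
cv2.imwrite("pics/sc.png",a);cv2.imwrite("pics/tc.png",b);print(a.shape,b.shape)
E
```

```text
(585, 630, 3) (570, 660, 3)
```

View pics/sc.png

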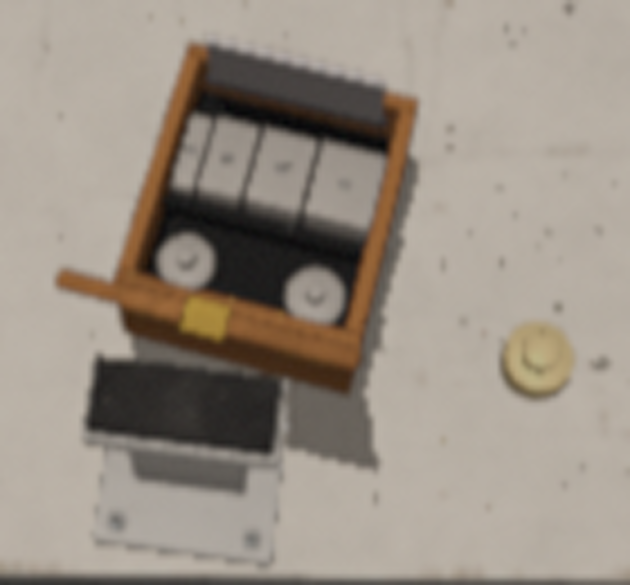

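View pics/tc.png

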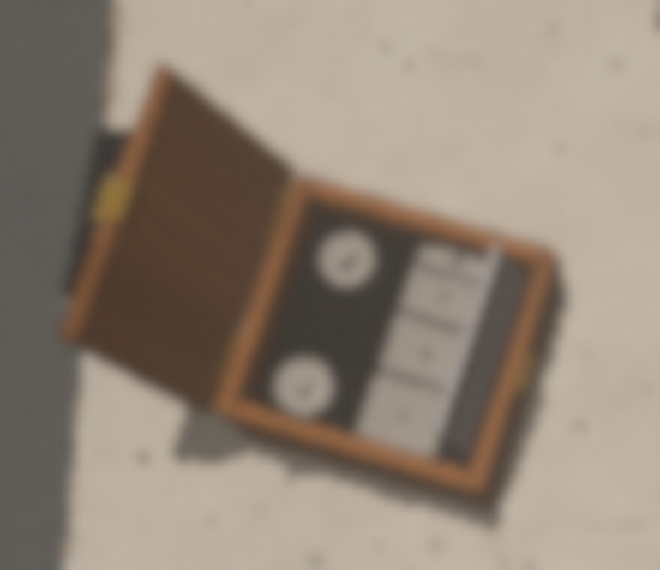

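The crops show the rim corners clearly in the top view, at crop pixels (548,255), (487,490), (222,405) and (303,182). The flap's free edge runs from (493,245) to (445,455), and the cover's free edge from (163,68) to (68,338). I'll cast rays through these.

```bash
cat > h.py <<'E'
import numpy as np, cv2
from station import arm, eyes
def ray(n,uv):
    m=eyes.camera_model(n);K,R,t=map(np.array,(m["mtx"],m["R"],m["t"]))
    return -R.T@t, R.T@np.linalg.solve(K,[uv[0],uv[1],1])
def onz(n,uv,z):
    c,d=ray(n,uv); return c+d*(z-c[2])/d[2]
def onplane(n,uv,p,nn):
    c,d=ray(n,uv); return c+d*((p-c)@nn)/(d@nn)
def proj(n,X):
    m=eyes.camera_model(n);p=np.array(m["mtx"])@(np.array(m["R"])@X+m["t"]);return p[:2]/p[2]
T=lambda u,v:(145+u/6,145+v/6)
S=lambda u,v:(205+u/4.5,210+v/4.5)
E
python3 - <<'E'
from h import *
np.set_printoptions(precision=4,suppress=True)
P=np.array([onz("top",T(*p),.08) for p in [(303,182),(222,405),(487,490),(548,255)]]) # BF,BN,FN,FF
print(P[:,:2]); print("sides",[np.linalg.norm(P[i]-P[(i+1)%4]) for i in range(4)])
ex=(P[0]+P[1]-P[2]-P[3]);print("yaw x",np.arctan2(ex[1],ex[0]))
ey=P[1]-P[0]+P[2]-P[3];print("yaw y",np.arctan2(-ey[0],ey[1]), ey)
Q=[onz("scene",S(*p),.08) for p in [(193,45),(415,100)]];print("scene front",Q,np.linalg.norm(Q[0]-Q[1]))
yaw=(np.arctan2(ex[1],ex[0])+np.arctan2(-ey[0],ey[1]))/2
c=P.mean(0);c[2]=0;print("centre",c,"yaw",yaw)
x=np.array([np.cos(yaw),np.sin(yaw),0]);y=np.array([-x[1],x[0],0]);print(x,y)
# angles: point in plane through case y=+-half
def ang(n,uv,hx,hz,yy):
    q=onplane(n,uv,c+y*yy,y)-(c+x*hx); return np.arctan2(q[2]-hz,q@x),np.hypot(q[2]-hz,q@x)
print("cover",ang("top",T(163,68),.06,.08,-.057),ang("top",T(68,338),.06,.08,.057),ang("scene",S(60,275),.06,.08,-.057),ang("scene",S(360,355),.06,.08,.057))
print("flap",ang("top",T(493,245),-.049,.072,-.04),ang("top",T(445,455),-.049,.072,.04),ang("scene",S(210,40),-.049,.072,-.04),ang("scene",S(385,85),-.049,.072,.04))
print("post",[onz("scene",S(*p),.14) for p in[(98,358),(280,380),(88,435),(275,452)]])
print("weights",onz("scene",S(540,355),.02),onz("scene",(191,160),.015),onz("scene",(188,196),.013))
E
```

```text
[[0.5147 0.2704]
 [0.4157 0.2984]
 [0.3834 0.1838]
 [0.4859 0.1626]]
sides [np.float64(0.10283509866600757), np.float64(0.11911245423612601), np.float64(0.10466181295249341), np.float64(0.11161268432234064)]
yaw x 1.3029537366922226
yaw y 1.3316356972539571 [-0.2015  0.0491  0.    ]
scene front [array([0.4841, 0.1603, 0.08  ]), array([0.3829, 0.187 , 0.08  ])] 0.10466759799965715
centre [0.4499 0.2288 0.    ] yaw 1.3172947169730898
[0.2508 0.968  0.    ] [-0.968   0.2508  0.    ]
cover (np.float64(1.2569640433203781), np.float64(0.12166385322914625)) (np.float64(1.3600394418328898), np.float64(0.1434763014437434)) (np.float64(1.2819954047334696), np.float64(0.11175495847275062)) (np.float64(1.2713709323093538), np.float64(0.07709237463115286))
flap (np.float64(1.351337763078036), np.float64(0.054539960105127405)) (np.float64(-1.0988478007207572), np.float64(0.033062988458816125)) (np.float64(1.6464576013594778), np.float64(0.03243071954954653)) (np.float64(1.8848430270515204), np.float64(0.021342270830245088))
post [array([0.5165, 0.3216, 0.14  ]), array([0.4458, 0.3295, 0.14  ]), array([0.519 , 0.3511, 0.14  ]), array([0.4478, 0.3567, 0.14  ])]
weights [0.3252 0.2864 0.02  ] [ 0.6292 -0.0302  0.015 ] [0.6278 0.0689 0.013 ]
```

```bash
python3 - <<'E'
from h import *
from scipy.spatial.transform import Rotation as Ro
np.set_printoptions(precision=4,suppress=True)
s=arm.state();q=s["orientation"];R=Ro.from_quat([*q[1:],q[0]])
m=eyes.camera_model("wrist");C=-np.array(m["R"]).T@m["t"]
print("cam in tool",R.inv().apply(C-s["ee_pos"]),"tool axes",R.as_matrix().T)
c=np.array([.450,.229,0]);x=np.array([.251,.968,0]);y=np.array([-.968,.251,0])
def tri(a,b):
    (c1,d1),(c2,d2)=ray("top",a),ray("scene",b)
    k=np.linalg.lstsq(np.c_[d1,-d2],c2-c1,rcond=None)[0];p,q=c1+d1*k[0],c2+d2*k[1]
    w=(p+q)/2-c;return np.array([w@x,w@y,w[2]]),np.linalg.norm(p-q)
for n,a,b in[("cov far",(163,68),(60,277)),("cov near",(68,338),(360,355)),("flap far",(493,245),(210,42)),("flap near",(445,455),(385,88))]:
    w,e=tri(T(*a),S(*b));h=(.06,.08) if n[0]=="c" else (-.049,.072)
    print(n,w,e,"ang",np.arctan2(w[2]-h[1],(h[0]-w[0])*(1 if n[0]=="c" else -1)))
E
```

```text
cam in tool [ 0.0819  0.0008 -0.1619] tool axes [[-0.9611  0.2762 -0.0001]
 [ 0.2762  0.9611 -0.0015]
 [-0.0003 -0.0014 -1.    ]]
cov far [ 0.0959 -0.0551  0.2005] 0.0015244032247586213 ang 1.8606061967528196
cov near [0.0955 0.0562 0.2015] 0.00236300002257233 ang 1.8553470349550656
flap far [-0.0383 -0.0371  0.1331] 0.002649653715622729 ang 1.3974400068028185
flap near [-0.0439  0.0443  0.115 ] 0.006752330936296183 ang 1.4523818243646693
```

Call:
arm_command:
  rows:
    - [[0, 0, 0.06], [0, 0, -0.24], 255]
    - [[0, 0, 0.06], [0, 0, -0.24], 255]
    - [[0, 0, 0.06], [0, 0, -0.24], 255]
    - [[0, 0, 0.06], [0, 0, -0.24], 255]
    - [[0, 0, 0], [0, 0, -0.24], 255]
    - [[0, 0, 0], [0, 0, -0.24], 255]
  newtons: 10

```text
time: 0.6
ee_pos: [0.1728, 0.6014, 0.3447]
orientation: [-0.001, 0.482, 0.876, 0.002]
wrist_force: [0.6, 0.6, -1.3]
opening: 0.0511
grip_force: 0.0
```

Call:
arm_command:
  rows:
    - [[0.039, -0.068, 0], [0, 0, -0.24], 255]
    - [[0.039, -0.068, 0], [0, 0, -0.24], 255]
    - [[0.039, -0.068, 0], [0, 0, -0.24], 255]
    - [[0.039, -0.068, 0], [0, 0, -0.24], 255]
    - [[0.039, -0.068, 0], [0, 0, -0.24], 255]
    - [[0.039, -0.068, 0], [0, 0, 0], 255]
    - [[0.039, -0.068, 0], [0, 0, 0], 255]
    - [[0.039, -0.068, 0], [0, 0, 0], 255]
    - [[0.039, -0.068, 0], [0, 0, 0], 255]
    - [[0.039, -0.068, 0], [0, 0, 0], 255]
    - [[0.039, -0.068, 0], [0, 0, 0], 255]
    - [[0, 0, 0], [0, 0, 0], 255]

```text
time: 1.6
ee_pos: [0.3905, 0.2195, 0.3431]
orientation: [0.001, 0.721, 0.693, 0.0]
wrist_force: [0.3, -0.9, -0.6]
opening: 0.0
grip_force: 0.0
```

Call:
arm_command:
  rows:
    - [[0.026, -0.045, 0], [0, 0, 0], 255]
    - [[0.026, -0.045, 0], [0, 0, 0], 255]
    - [[0.026, -0.045, 0], [0, 0, 0], 255]
    - [[0, 0, -0.06], [0, 0, 0], 255]
    - [[0, 0, -0.06], [0, 0, 0], 255]
    - [[0, 0, -0.06], [0, 0, 0], 255]
    - [[0, 0, -0.06], [0, 0, 0], 255]
    - [[0, 0, -0.06], [0, 0, 0], 255]
    - [[0, 0, -0.06], [0, 0, 0], 255]
    - [[0, 0, 0], [0, 0, 0], 255]
    - [[0, 0, 0], [0, 0, 0], 255]

```text
time: 2.52
ee_pos: [0.4253, 0.1587, 0.1621]
orientation: [-0.0, 0.717, 0.697, -0.002]
wrist_force: [0.6, 0.2, 0.6]
opening: 0.0001
grip_force: 0.0
```

```bash
python3 - <<'E'
from h import *
a=eyes.read_camera("scene")[150:330,180:360]; b=eyes.read_camera("top")[110:250,130:300];w=eyes.read_camera("wrist")
r=lambda i,h:cv2.resize(i,(int(i.shape[1]*h/i.shape[0]),h))
cv2.imwrite("pics/m1.png",np.hstack([r(a,330),r(b,330)]))
print(arm.state()["ee_pos"],arm.state()["wrist_force"])
E
```

```text
[0.42716375 0.15973229 0.16435061] [ 0.7452698   0.09529438 -0.16964061]
```

View pics/m1.png

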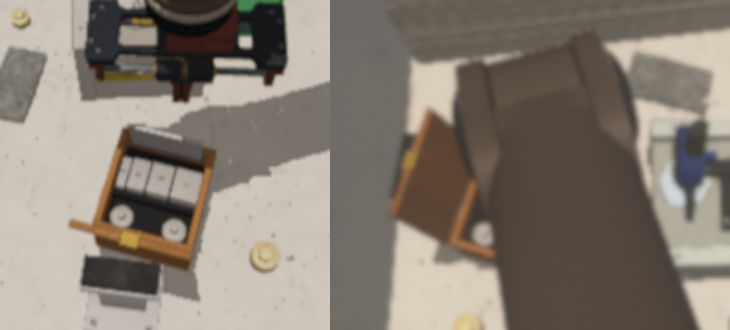

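The view shows the closed fingertips at about (180,95) in the left crop, in front of the flap at (165,140). The case hasn't moved. I'll lower the fingers and start the push.

Call:
arm_command:
  rows:
    - [[0, -0.006, -0.048], [0, 0, 0], 255]
    - [[0, -0.006, -0.048], [0, 0, 0], 255]
    - [[0, 0, 0], [0, 0, 0], 255]
    - [[0.003, 0.0115, 0], [0, 0, 0], 255]
    - [[0.003, 0.0115, 0], [0, 0, 0], 255]
    - [[0.003, 0.0115, 0], [0, 0, 0], 255]
    - [[0.003, 0.0115, 0], [0, 0, 0], 255]
    - [[0, 0, 0], [0, 0, 0], 255]

```text
time: 3.33
ee_pos: [0.433, 0.1782, 0.1156]
orientation: [0.0, 0.717, 0.697, 0.001]
wrist_force: [0.6, 0.5, -0.7]
opening: 0.0009
grip_force: 0.0
```

Call:
arm_command:
  rows:
    - [[0.003, 0.012, -0.004], [0, 0, 0], 255]
    - [[0.003, 0.012, -0.005], [0, 0, 0], 255]
    - [[0.0025, 0.01, -0.007], [0, 0, 0], 255]
    - [[0.0025, 0.01, -0.008], [0, 0, 0], 255]
    - [[0.002, 0.008, -0.01], [0, 0, 0], 255]
    - [[0.002, 0.008, -0.01], [0, 0, 0], 255]
    - [[0.001, 0.004, -0.01], [0, 0, 0], 255]
    - [[0.001, 0.004, -0.01], [0, 0, 0], 255]
    - [[0, 0.001, -0.01], [0, 0, 0], 255]
    - [[0, 0.001, -0.008], [0, 0, 0], 255]
    - [[0, 0, 0], [0, 0, 0], 255]

```text
time: 4.25
ee_pos: [0.4402, 0.2109, 0.0728]
orientation: [-0.0, 0.717, 0.697, -0.001]
wrist_force: [-0.2, 0.2, -0.1]
opening: 0.0006
grip_force: 0.0
```

Call:
arm_command:
  rows:
    - [[0, 0, -0.003], [0, 0, 0], 255]
    - [[0, 0, -0.003], [0, 0, 0], 255]
    - [[0, 0, 0], [0, 0, 0], 255]

```text
time: 4.5
ee_pos: [0.4403, 0.2109, 0.072]
orientation: [-0.001, 0.718, 0.697, -0.0]
wrist_force: [-6.3, -3.9, 21.0]
opening: 0.0007
grip_force: 10.4
```

Call:
arm_command:
  rows:
    - [[0, 0, 0.008], [0, 0, 0], 255]
    - [[0, 0, 0.02], [0, 0, 0], 255]
    - [[0, 0, 0.064], [0, 0, 0], 255]
    - [[0, 0, 0.064], [0, 0, 0], 255]
    - [[0, 0, 0.064], [0, 0, 0], 255]
    - [[0, 0, 0.064], [0, 0, 0], 255]
    - [[0, 0, 0.064], [0, 0, 0], 255]
    - [[0, 0, 0.064], [0, 0, 0], 255]
    - [[0, 0, 0.064], [0, 0, 0], 255]
    - [[0, 0, 0], [0, 0, 0], 255]

```text
time: 5.33
ee_pos: [0.4429, 0.2117, 0.3148]
orientation: [0.0, 0.718, 0.696, 0.004]
wrist_force: [1.3, 0.1, 0.9]
opening: 0.0007
grip_force: 0.0
```

Call:
arm_command:
  rows:
    - [[0.02, 0.066, 0], [0, 0, 0], 255]
    - [[0.02, 0.066, 0], [0, 0, 0], 255]
    - [[0.02, 0.066, 0], [0, 0, 0], 255]
    - [[0.02, 0.066, 0], [0, 0, 0], 255]
    - [[0.02, 0.066, 0], [0, 0, 0], 255]
    - [[0, 0, 0], [0, 0, 0], 255]

```text
time: 5.83
ee_pos: [0.4894, 0.383, 0.3066]
orientation: [-0.0, 0.715, 0.699, -0.001]
wrist_force: [-1.6, -0.1, -1.5]
opening: 0.0007
grip_force: 0.0
```

```bash
python3 - <<'E'
from h import *
a=eyes.read_camera("scene")[170:330,190:350]; b=eyes.read_camera("top")[110:250,130:300];
w=eyes.read_camera("wrist")
r=lambda i,h:cv2.resize(i,(int(i.shape[1]*h/i.shape[0]),h))
cv2.imwrite("pics/m2.png",np.hstack([r(a,300),r(w,300)]))
print(arm.state()["ee_pos"],arm.state()["wrist_force"])
E
```

```text
[0.49053181 0.37537087 0.30807773] [-0.03926567 -0.66319527  0.11643093]
```

View pics/m2.png

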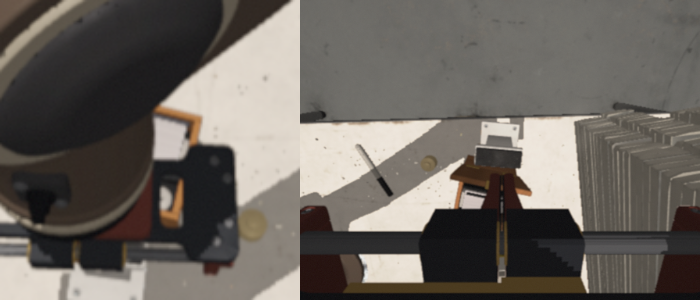

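The left crop shows a bright plate at (175,135) where the flap should lie. The wrist view has the fingers just behind the cover. I'll confirm with the top view before swinging the cover.

```bash
python3 - <<'E'
from h import *
b=eyes.read_camera("top")[130:250,130:290];a=eyes.read_camera("scene")[200:280,240:320]
r=lambda i,h:cv2.resize(i,(int(i.shape[1]*h/i.shape[0]),h),interpolation=cv2.INTER_CUBIC)
cv2.imwrite("pics/m3.png",np.hstack([r(b,330),r(a,330)]))
E
```

```text
(no output)
```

View pics/m3.png

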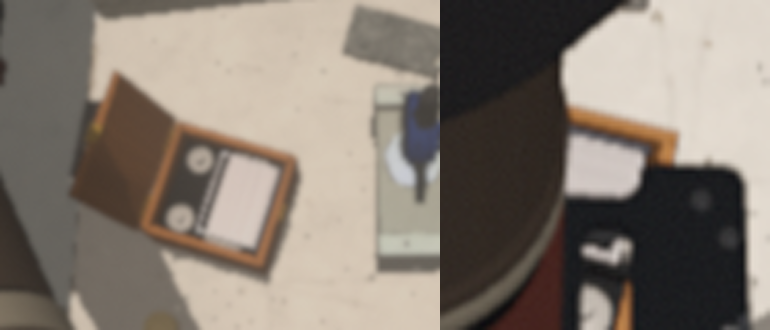

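The top view shows the flap lying flat as a bright rectangle at about (245,205). The cover is still open and the case is unmoved. I'll go down behind the cover next.

Call:
arm_command:
  rows:
    - [[0, 0, -0.055], [0, 0, 0], 255]
    - [[0, 0, -0.055], [0, 0, 0], 255]
    - [[0, 0, -0.055], [0, 0, 0], 255]
    - [[0, 0, -0.055], [0, 0, 0], 255]
    - [[0, 0, -0.055], [0, 0, 0], 255]
    - [[0, 0, 0], [0, 0, 0], 255]
    - [[-0.005, -0.02, 0], [0, 0, 0], 255]
    - [[-0.005, -0.02, 0], [0, 0, 0], 255]
    - [[-0.005, -0.02, 0], [0, 0, 0], 255]
    - [[-0.005, -0.02, 0], [0, 0, 0], 255]
    - [[0, 0, 0], [0, 0, 0], 255]

```text
time: 7.0
ee_pos: [0.4811, 0.3337, 0.173]
orientation: [-0.0, 0.718, 0.696, 0.001]
wrist_force: [0.9, -0.3, -0.3]
opening: 0.0006
grip_force: 0.0
```

Call:
arm_command:
  rows:
    - [[-0.005, -0.019, 0.001], [0, 0, 0], 255]
    - [[-0.005, -0.019, 0.001], [0, 0, 0], 255]
    - [[-0.005, -0.019, 0], [0, 0, 0], 255]
    - [[-0.0045, -0.017, 0], [0, 0, 0], 255]
    - [[-0.0045, -0.017, -0.001], [0, 0, 0], 255]
    - [[-0.0045, -0.017, -0.001], [0, 0, 0], 255]
    - [[-0.0045, -0.017, -0.006], [0, 0, 0], 255]
    - [[-0.0045, -0.017, -0.007], [0, 0, 0], 255]
    - [[-0.0045, -0.017, -0.008], [0, 0, 0], 255]
    - [[0, 0, 0], [0, 0, 0], 255]

```text
time: 7.83
ee_pos: [0.4588, 0.2541, 0.1597]
orientation: [0.0, 0.718, 0.696, -0.001]
wrist_force: [-0.2, -0.0, 0.4]
opening: 0.0005
grip_force: 0.0
```

Call:
arm_command:
  rows:
    - [[-0.004, -0.014, -0.009], [0, 0, 0], 255]
    - [[-0.004, -0.014, -0.009], [0, 0, 0], 255]
    - [[-0.004, -0.014, -0.009], [0, 0, 0], 255]
    - [[-0.003, -0.011, -0.015], [0, 0, 0], 255]
    - [[-0.003, -0.011, -0.015], [0, 0, 0], 255]
    - [[-0.003, -0.011, -0.015], [0, 0, 0], 255]
    - [[-0.002, -0.007, -0.017], [0, 0, 0], 255]
    - [[-0.002, -0.007, -0.017], [0, 0, 0], 255]
    - [[-0.001, -0.0035, -0.016], [0, 0, 0], 255]
    - [[-0.001, -0.0035, -0.014], [0, 0, 0], 255]
    - [[0, 0, 0], [0, 0, 0], 255]

```text
time: 8.75
ee_pos: [0.4452, 0.208, 0.0911]
orientation: [-0.0, 0.717, 0.697, -0.001]
wrist_force: [-1.5, -0.6, -0.8]
opening: 0.0003
grip_force: 0.0
```

Call:
arm_command:
  rows:
    - [[0, 0, -0.005], [0, 0, 0], 255]
    - [[0, 0, 0], [0, 0, 0], 255]

```text
time: 8.92
ee_pos: [0.4461, 0.2088, 0.0899]
orientation: [-0.0, 0.717, 0.697, -0.0]
wrist_force: [-0.7, -0.2, -0.1]
opening: 0.0004
grip_force: 0.0
```

Call:
arm_command:
  rows:
    - [[0, 0, -0.005], [0, 0, 0], 255]
    - [[0, 0, -0.003], [0, 0, 0], 255]
    - [[0, 0, 0], [0, 0, 0], 255]
    - [[0, 0, 0], [0, 0, 0], 255]

```text
time: 9.25
ee_pos: [0.4466, 0.2091, 0.088]
orientation: [-0.001, 0.717, 0.697, 0.001]
wrist_force: [-5.8, -2.9, 23.2]
opening: 0.0005
grip_force: 11.5
```

Firm contact at z 0.088 matches the outer face of a shut cover. I'll lift clear, move aside and look.

Call:
arm_command:
  rows:
    - [[0, 0, 0.008], [0, 0, 0], 255]
    - [[0, 0, 0.02], [0, 0, 0], 255]
    - [[0, 0, 0.064], [0, 0, 0], 255]
    - [[0, 0, 0.064], [0, 0, 0], 255]
    - [[0, 0, 0.064], [0, 0, 0], 255]
    - [[0, 0, 0.064], [0, 0, 0], 255]
    - [[0, 0, 0.064], [0, 0, 0], 255]
    - [[-0.05, 0.055, 0], [0, 0, 0], 255]
    - [[-0.05, 0.055, 0], [0, 0, 0], 255]
    - [[-0.05, 0.055, 0], [0, 0, 0], 255]
    - [[-0.05, 0.055, 0], [0, 0, 0], 255]
    - [[-0.05, 0.055, 0], [0, 0, 0], 255]

```text
time: 10.25
ee_pos: [0.3198, 0.3472, 0.2611]
orientation: [-0.0, 0.717, 0.697, 0.001]
wrist_force: [1.0, 0.1, -0.5]
opening: 0.0002
grip_force: 0.0
```

Call:
arm_command:
  rows:
    - [[-0.02, 0.07, 0], [0, 0, 0], 255]
    - [[-0.02, 0.07, 0], [0, 0, 0], 255]
    - [[-0.02, 0.07, 0], [0, 0, 0], 255]
    - [[-0.02, 0.07, 0], [0, 0, 0], 255]
    - [[0, 0, 0], [0, 0, 0], 255]
    - [[0, 0, 0], [0, 0, 0], 255]

```text
time: 10.75
ee_pos: [0.2798, 0.4876, 0.2598]
orientation: [0.0, 0.716, 0.698, -0.0]
wrist_force: [0.2, -1.1, 0.6]
opening: 0.0005
grip_force: 0.0
```

```bash
python3 - <<'E'
from h import *
b=eyes.read_camera("top")[110:270,120:330];a=eyes.read_camera("scene")[130:340,150:350]
r=lambda i,h:cv2.resize(i,(int(i.shape[1]*h/i.shape[0]),h),interpolation=cv2.INTER_CUBIC)
cv2.imwrite("pics/m4.png",np.hstack([r(b,340),r(a,340)]))
print(arm.state()["ee_pos"],arm.state()["wrist_force"])
E
```

```text
[0.28169573 0.4852358  0.26029231] [ 0.61230139 -1.18775075 -0.48522346]
```

View pics/m4.png

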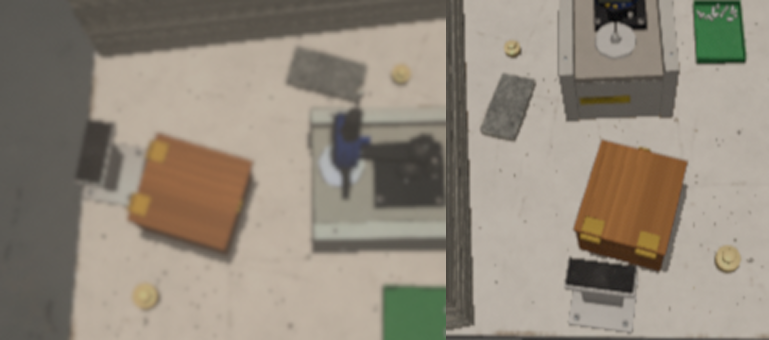

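Both views show the cover shut flat on the case, at (190,190) in the left crop and (630,200) in the right. The weights and the sample are where they stood, and the hand is clear.

```bash
python3 -c "
from station import arm
print(arm.finish_job())"
```

```text
the job is handed in; nothing more can be done
None
```

I folded the flap flat, then shut the cover on the rim, and handed the job in with the hand clear at about 11 s of the 48 s allowed; the final pictures show the case, weights and sample apparently unmoved, but no verdict came back.

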